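Nudge a cleat home over the pins of a tacking jig

ROBOT

A 7-joint arm with a two-finger parallel gripper is mounted at the origin on the work surface. World frame = base frame: x ahead of the robot, y to its left, z up, the work surface at z = 0. Lengths are in m, angles in rad, forces in N, time in s.
With the tool pointing down it reaches from about 0.425 to 0.95 m from the base axis. Payload 4.7 kg.
Tool frame: the origin (TCP) lies between the finger pads; the fingertips stand 25 mm ahead of it and the grasp point (between the pads) lies 6 mm ahead of it; z points along the fingers, y is the line along which they close (so a half turn about z gives the same grasp; the last joint's range is limited). The gripper opens to 85 mm and grips with 20 to 120 N. Pads are 22 mm wide; open, the fingers measure 114 mm over their backs; the gripper's body (76 mm by 85 mm) begins 54 mm behind the grasp point. The pads swing forward as they close: fully open they stand 13 mm farther back than shut.
Start: joints at [-1.292, 0.469, -0.049, 1.532, 0.024, 1.141, -0.082], TCP at [0.204, 0.643, 0.227] pointing down, gripper open.
Joint ranges: [-2.59, 2.59], [-0.33, 1.99], [-1.39, 1.29], [0.1, 2.45], [-1.04, 4.18], [0.21, 1.99], [-2.66, 2.66]. Speed limits (rad/s): [2.57, 2.57, 3.14, 3.14, 3.14, 3.14, 3.14].

INTERFACE

Orientations are given as a 3x3 rotation matrix whose columns are the frame's x, y, z axes.
In Python, from rig import * gives the robot as it stands. Calls block until the motion is done:
- movep(position, orientation): joint-space move of the TCP to a pose.
- move_l(position, attitude=None, feed=0.15, until_force=None): straight line of the TCP; attitude=None keeps the orientation; feed is the mean speed in m/s. With until_force (N) it stops when the force on the tool has changed by that much, and returns True; else False.
- move_joints(angles): joint-space move.
- command_gripper(opening, newtons=None): finger opening in m; newtons is the grip in N (None keeps the last); returns when the fingers have stopped.
- sleep(seconds).
- inverse_kinematics(position, orientation): joint angles nearest the present ones, or None.
- sense(): the state.
- camera(name): name is "side" or "top"; returns (picture, depth): 384x512x3 uint8, red, green, blue; 384x512 float32, m along the optical axis (not along the pixel's ray), 0 where there is no reading.
- camera_params(name): a dict with "K" (3x3 intrinsics, pixels), "dist" ([k1, k2, p1, p2, k3] as OpenCV has them; the pictures are not rectified), "position" and "rotation" of the camera in the world. Camera axes: x right, y down, z forward; pixel columns grow to the right and rows downward; lengths in m; the calibration is good to about 2 mm. A picture is of the moment at which its call begins. camera_params takes no time and is no camera call.
A pose or a line that the arm cannot do raises Unreachable and nothing moves.
- finish_job(): hands the job in; it is judged then, once.
The state is a dict: "time_s": time; "joint_pos": joint angles; "qd": joint speeds; "joint_efforts": joint torques, N m; "position": TCP position; "tcp_rot": TCP orientation; "wrist_force": force on the tool from outside, world axes, zero at the start; "ft_torque": the same for the moment, N m; "finger_gap": finger opening in m; "gripper_force": force on a finger pad.
Only numpy, scipy, OpenCV 4.12 (cv2) and the standard library are available. Lean on these libraries where they do the work, as an engineer would, in place of code of your own. Each camera call takes 0.05 s, during which the arm holds its last target. There are 200 camera calls.

TASK

The drilled steel cleat has been laid on the tacking jig a little out of place, so it rides tilted up on the two locating pins hidden under it. Nudge it sideways with the fingertips, never picking it up, until both of its holes drop over the two pins and it lies fully home, flat on the jig; leave the bolt, the grinder, the hammer and the ring where they are.

Things in the scene. Friction and masses are not known exactly. Their poses are not given: they have to be found in the camera images.
- jig: Fixed tacking jig, bolted down: grey base plate 300 mm (its x) by 280 mm (its y) by 12 mm thick; origin at the centre of its underside, on the bench; x points away from the robot (turned up to 23 degrees), z up. Its two pins stand at x = -20 mm, y = +50 and -50 mm. Four hold-down bolt heads, 25 mm wide and 10 mm high, sit near its corners (x = +-132, y = +-122 mm).
- clamp (a point): Foot of the jig's toggle clamp, swung open and not needed, on the jig's upper face at x = 128 mm, y = 0 of the jig; from this point it takes up 24 mm to the near side, 24 mm to left and right, 107 mm upward, and its red handle reaches 120 mm to the far side
- pin_left (a point): Foot of the jig's left pin (y = +50 mm of the jig): on its axis, at the level of the jig's upper face; axes as the jig's. The steel pin stands 10 mm above that face: 17 mm in diameter for the first 4 mm, then a tapered nose that narrows to 8 mm at the top
- pin_right (a point): Foot of the jig's right pin (y = -50 mm of the jig), likewise
- cleat: Loose bright steel plate, 110 mm (its x) by 160 mm (its y) by 6 mm, about 0.8 kg; origin at the centre of its underside. It starts 16 to 27 mm short of its place (toward the robot), up to 18 mm to either side, turned up to 8 degrees: its underside on the noses of both pins, its near long edge on the jig, tilted about 6 degrees. Home, its axes are parallel to the jig's.
- hole_left (a point): Centre of the cleat's left hole, at its underside: a through hole 20 mm in diameter at x = +15 mm, y = +50 mm of the cleat (40 mm from its far long edge, 70 mm from its near one); belongs over pin_left, and drops over it by the plate's weight when it comes there; axes as the cleat's
- hole_right (a point): Centre of the cleat's right hole (x = +15 mm, y = -50 mm of the cleat), likewise; belongs over pin_right
- bolt_mid (a point): Bystander: hexagon bolt standing head down on the jig, 28 mm across, 62 mm tall; this point is half-way up
- grinder_mid (a point): Bystander: angle grinder lying on the bench left of the jig, about 350 mm long, 80 mm high; this point is in the middle of its motor body
- hammer: Bystander: hammer lying on the bench right of the jig, roughly along the jig's x, its head away from the robot, 260 mm long and 26 mm high; origin on the bench under it
- ring: Bystander: dark steel ring lying on the bench in front of the jig, 52 mm across, 10 mm high; origin at the centre of its underside
Not all that is in view belongs to the job. Of the things like the cleat, leave any that is brown or red; of the rest the larger one is meant.

How it is judged:
At the end, for the whole second after the job is handed in: Both holes of the cleat are over their pins (centres within 3 mm), its underside lies on the jig (within 2 mm at each hole, tilt under 0.03 rad), and it is at rest (horizontal distance between hole_left and pin_left below 0.003 m and horizontal distance between hole_right and pin_right below 0.003 m and z of hole_left in the frame of pin_left below 0.002 m and z of hole_right in the frame of pin_right below 0.002 m and angle between cleat's own z axis and vertical below 0.03 rad and linear speed of cleat below 0.01 m/s); the robot touches nothing.
It fails at once if the cleat is lifted or carried: its middle more than 20 mm above the jig's upper face, or it is tipped up beyond 0.3 rad (z of cleat in the frame of pin_left above 0.02 m or angle between cleat's own z axis and vertical above 0.3 rad).
It fails at once if the bolt, grinder, hammer or ring is moved more than 20 mm (distance of any of bolt_mid, grinder_mid, hammer, ring from where it was at the start of the episode above 0.02 m).
It also fails if it takes over 58 s, if anything falls off the work surface, if the arm or the gripper's body presses on something with over 40 N, if the wrist force passes 120 N, or if a joint passes its speed limit or range.

## Working session

There is one attempt and no reset: what is moved stays moved. The work goes in short steps, each a Python script; the robot and the scene stay as the last script left them, time stands still between calls to the robot, and variables do not carry over. Pictures are saved under pics/ and viewed, at most 10 in all, crops included, and the job is handed in when it is done.

```bash
mkdir -p pics
cat > h.py <<'E'
from rig import *
import numpy as np, cv2, pickle
def grab(n,tag):
    im,d=camera(n); p=camera_params(n); pickle.dump((im,d,p),open(f'pics/{tag}.pkl','wb'))
    cv2.imwrite(f'pics/{tag}.png',im[...,::-1]); return im,d,p
def rays(uv,p):
    uv=np.asarray(uv,float).reshape(-1,1,2)
    n=cv2.undistortPoints(uv,np.array(p['K']),np.array(p['dist'])).reshape(-1,2)
    return np.c_[n,np.ones(len(n))]@np.array(p['rotation']).T
def atz(uv,p,z):
    r=rays(uv,p); o=np.array(p['position']); return o+r*((z-o[2])/r[:,2])[:,None]
def cloud(d,p):
    H,W=d.shape; v,u=np.mgrid[:H,:W]; r=rays(np.stack([u,v],-1).reshape(-1,2),p)
    return (np.array(p['position'])+r*d.reshape(-1,1)).reshape(H,W,3)
E
python3 - <<'E'
from h import *
for n in('top','side'):
    im,d,p=grab(n,n+'0'); print(n,p['position'],p['rotation'],p['K'])
a=cv2.imread('pics/top0.png');b=cv2.imread('pics/side0.png')
cv2.imwrite('pics/both0.png',cv2.resize(np.vstack([a,b]),(800,1200))[:0+1200])
print(sense()['time_s'],sense()['wrist_force'])
E
```

```text
top [0.45111659 0.05778151 0.98282542] [[-0.02184602 -0.99056868  0.13526436]
 [-0.99974359  0.02245113  0.00294949]
 [-0.00595851 -0.13516525 -0.99080515]] [[366.99941109   0.         248.72914813]
 [  0.         366.99941109 192.42842663]
 [  0.           0.           1.        ]]
side [-0.05581005 -0.68858415  1.05491299] [[ 0.76039576 -0.46628406  0.45208126]
 [-0.64942494 -0.55313384  0.52181433]
 [ 0.00674774 -0.69037825 -0.72341713]] [[494.91210502   0.         262.9789078 ]
 [  0.         494.91210502 190.9111865 ]
 [  0.           0.           1.        ]]
0.1 [0.84989029 0.28618764 0.22474852]
```

View pics/top0.png

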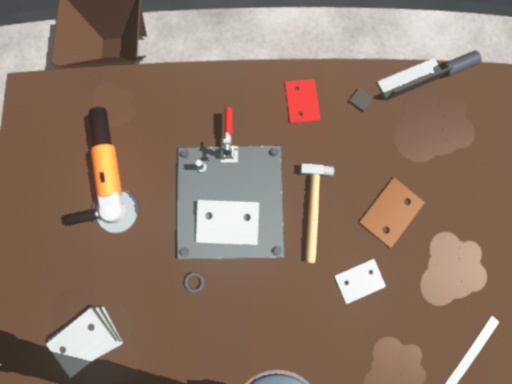

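View pics/side0.png

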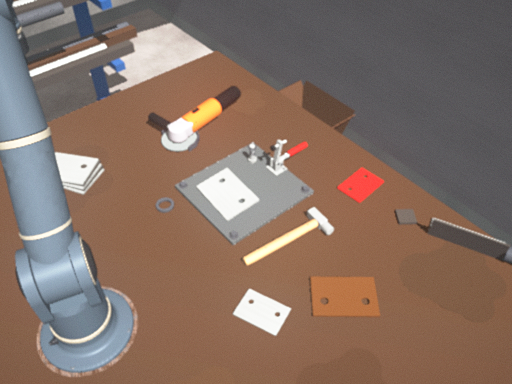

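The top view shows the jig at about (230,203). A white two-hole plate lies on it at (228,222), with holes at (209,216) and (248,217). The bolt is at (200,166), the clamp at (229,153), the ring at (194,282), the hammer at (315,210) and the grinder at (107,175).

Plates that could be the cleat:
- White plate on the jig (228,222).
- Small white plate (360,281).
- Red plate (303,101).
- Brown plate (392,212).
- Stacked plates (85,342).

The white plate on the jig fits: it is neither brown nor red, it is larger than the loose white one, and it lies on the jig. I'll confirm it in an enlarged crop.

Run:
```python
from h import *
a=cv2.imread('pics/top0.png')[140:265,168:293];b=cv2.imread('pics/side0.png')[140:245,170:320]
a=cv2.resize(a,(400,400),interpolation=cv2.INTER_CUBIC);b=cv2.resize(b,(571,400),interpolation=cv2.INTER_CUBIC)
cv2.imwrite('pics/crop0.png',cv2.resize(np.hstack([a,b]),(800,330)))
im,d,p=pickle.load(open('pics/top0.pkl','rb'))
C=cloud(d,p)
# white mask component
g=im.min(2); m=(g>150).astype(np.uint8); n,l,s,c=cv2.connectedComponentsWithStats(m)
k=l[230,228]; print('cleat comp',s[k],c[k])
P=C[(l==k)&(d>0)]; A=np.c_[P[:,:2],np.ones(len(P))]; co=np.linalg.lstsq(A,P[:,2],rcond=None)[0]; print('plane',co,'z range',np.percentile(P[:,2],[2,50,98]))
cn=cv2.findContours((l==k).astype(np.uint8),0,2)[0][0]; print(cv2.minAreaRect(cn))
for uv in [(184,153),(277,152),(184,251),(277,251),(200,162)]: 
    print(uv,atz([uv],p,.022)[0].round(4), C[uv[1],uv[0]].round(4))
```

```text
cleat comp [ 195  199   88   60 4582] [238.40724574 227.61108686]
plane [ 0.08662885  0.04790744 -0.02806216] z range [0.00917601 0.01863384 0.03110992]
((238.5, 228.5), (59.0, 87.0), 90.0)
(184, 153) [0.6936 0.2329 0.022 ] [0.6934 0.2328 0.0228]
(277, 152) [ 0.6902 -0.0177  0.022 ] [ 0.6917 -0.0182  0.0161]
(184, 251) [0.4321 0.2327 0.022 ] [0.4321 0.2327 0.0216]
(277, 251) [ 0.4273 -0.0093  0.022 ] [ 0.4273 -0.0093  0.0221]
(200, 162) [0.6676 0.1895 0.022 ] [0.6554 0.1821 0.0761]
```

View pics/crop0.png

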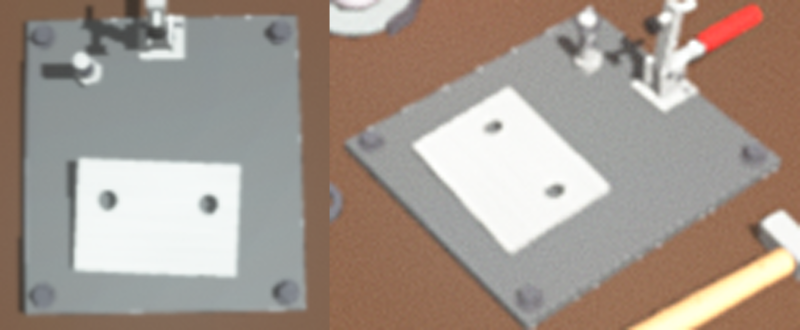

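The crop confirms it: a bright two-hole plate on the jig, tilted up at its far edge, and larger than the loose white one. Next I fit the jig and cleat poses from both views.

```bash
cat >> h.py <<'E'
from scipy.optimize import least_squares
from scipy.spatial.transform import Rotation as Rn
S=8
def up(img,box):
    x0,y0,x1,y1=box
    return cv2.resize(img[y0:y1,x0:x1],None,fx=S,fy=S,interpolation=cv2.INTER_CUBIC)
def tofull(pts,box): return (np.asarray(pts,float)+.5)/S-.5+np.array(box[:2])
def comp(m,seed):
    n,l,s,c=cv2.connectedComponentsWithStats(m.astype(np.uint8),connectivity=4); return (l==l[seed[1],seed[0]]).astype(np.uint8)
def quad(m):
    c=max(cv2.findContours(m,cv2.RETR_EXTERNAL,cv2.CHAIN_APPROX_NONE)[0],key=cv2.contourArea)
    h=cv2.convexHull(c)
    for e in np.linspace(.01,.1,40):
        q=cv2.approxPolyDP(h,e*cv2.arcLength(h,True),True)
        if len(q)==4: break
    q=q[:,0].astype(float); c=c[:,0].astype(float); L=[]
    for i in range(4):
        a,b=q[i],q[(i+1)%4]; t=(b-a)/np.linalg.norm(b-a); n=np.array([-t[1],t[0]])
        s=(c-a)@t/np.linalg.norm(b-a); k=(abs((c-a)@n)<12)&(s>.12)&(s<.88)
        v=cv2.fitLine(c[k].astype(np.float32),cv2.DIST_HUBER,0,.01,.01).ravel()
        nn=np.array([-v[1],v[0]]); L.append(np.r_[nn,-nn@v[2:]])
    out=[]
    for i in range(4):
        x=np.cross(L[i-1],L[i]); out.append(x[:2]/x[2])
    return np.array(out)
def proj(P,p):
    R=np.array(p['rotation']).T; t=-R@np.array(p['position'])
    return cv2.projectPoints(np.asarray(P,float),cv2.Rodrigues(R)[0],t,np.array(p['K']),np.array(p['dist']))[0].reshape(-1,2)
def order(q,ref): # match to ref predicted points
    return np.array([q[np.argmin(np.linalg.norm(q-r,axis=1))] for r in ref])
cl=np.array([[sx*.055,sy*.08,.006] for sx in(-1,1) for sy in(-1,1)])
hl=np.array([[.015,.05,.006],[.015,-.05,.006]])
bl=np.array([[sx*.132,sy*.122,.022] for sx in(-1,1) for sy in(-1,1)])
def cleat(img,p,guess,box,thr):
    g=up(img.min(2),box); pg=proj(guess@np.r_['1',cl] if 0 else guess(cl),p)
    ctr=((pg.mean(0)-box[:2])*S).astype(int); m=comp(g>thr,ctr)
    q=order(tofull(quad(m),box),pg)
    f=np.zeros_like(m); cs,hi=cv2.findContours(m,cv2.RETR_CCOMP,cv2.CHAIN_APPROX_NONE)
    hs=[(cv2.contourArea(c),c[:,0].mean(0)) for c,h in zip(cs,hi[0]) if h[3]>=0]
    hs=[c for a,c in sorted(hs,key=lambda t:-t[0])[:2]]
    return q,order(tofull(hs,box),proj(guess(hl),p))
E
python3 - <<'E'
from h import *
D={n:pickle.load(open(f'pics/{n}0.pkl','rb')) for n in('top','side')}
box={'top':(165,135,295,270),'side':(165,135,325,250)}
def J(v): return lambda P: P@Rn.from_euler('z',v[2]).as_matrix().T+[v[0],v[1],0]
v=np.array([.561,.110,-.016]); B={}
for n,(im,d,p) in D.items():
    pb=proj(J(v)(bl),p); g=im.max(2).astype(np.uint8); o=[]
    for c in pb:
        x,y=np.round(c).astype(int); bx=(x-7,y-7,x+8,y+8); G=cv2.GaussianBlur(up(g,bx),(0,0),3).astype(float)
        med=np.median(G); w=np.clip(med-12-G,0,25); yy,xx=np.mgrid[:G.shape[0],:G.shape[1]]; w[(xx-60)**2+(yy-60)**2>50**2]=0
        o.append(tofull([(w*xx).sum()/w.sum(),(w*yy).sum()/w.sum()],bx))
    B[n]=np.array(o)
    r=least_squares(lambda q:(proj(J(q)(bl-[0,0,.003]),p)-B[n]).ravel(),v,loss='soft_l1'); print(n,'jig',r.x.round(4),'res',r.fun.round(2)); 
rj=least_squares(lambda q:np.r_[tuple((proj(J(q)(bl-[0,0,.003]),D[n][2])-B[n]).ravel() for n in D)],v,loss='soft_l1').x
print('jig both',rj)
def Cg(v): return lambda P: P@(Rn.from_euler('z',v[3])*Rn.from_euler('yx',v[4:6])).as_matrix().T+v[:3]
g0=np.array([.513,.111,.017,-.04,-.1,0]); M={}
for n,(im,d,p) in D.items():
  for thr in (165,):
    q,h=cleat(im,p,Cg(g0),box[n],thr); M[n]=(q,h); print(n,q.round(1).tolist(),h.round(1).tolist())
def res(v,ns=('top','side')): return np.r_[tuple((proj(Cg(v)(cl),D[n][2])-M[n][0]).ravel() for n in ns)]
for ns in (('top','side'),('top',),('side',)):
    def f(v): return np.r_[res(v,ns),(v[5])*300,(v[4]+.105)*300,(Cg(v)(np.array([[-.055,0,0]]))[0,2]-.012)*2000]
    r=least_squares(f,g0); print(ns,r.x.round(4),np.abs(r.fun).max().round(2))
    H=Cg(r.x)(hl-[0,0,.006]); pins=J(rj)(np.array([[-.02,.05,.012],[-.02,-.05,.012]]))
    Rj=Rn.from_euler('z',rj[2]).as_matrix(); print(' holes-pins in jig mm',((H-pins)@Rj*1000).round(1).tolist(),'relyaw',r.x[3]-rj[2])
E
```

```text
top jig [ 0.5602  0.1214 -0.0107] res [-0.13  1.39  0.51  0.43 -0.22 -0.59 -0.12 -1.21]
side jig [0.5535 0.11   0.0046] res [ 0.06  0.24 -1.28  0.31  0.27  0.04  0.57 -1.84]
jig both [ 0.55920304  0.11844406 -0.00068655]
top [[258.1, 245.3], [195.3, 242.8], [259.5, 201.1], [197.1, 198.9]] [[208.7, 215.3], [246.9, 216.9]]
side [[227.1, 221.4], [194.6, 185.2], [261.5, 199.8], [226.7, 165.9]] [[222.2, 179.9], [241.7, 200.2]]
('top', 'side') [ 0.5062  0.1173  0.0178 -0.0565 -0.1052  0.0013] 2.6
 holes-pins in jig mm [[-15.4, -2.1, 7.5], [-20.9, -2.0, 7.3]] relyaw -0.05582321332924035
('top',) [ 5.059e-01  1.180e-01  1.780e-02 -5.910e-02 -1.051e-01  1.000e-04] 1.02
 holes-pins in jig mm [[-15.5, -1.5, 7.4], [-21.4, -1.3, 7.4]] relyaw -0.058432186855466146
('side',) [ 0.5063  0.1161  0.0178 -0.0531 -0.1053  0.0012] 2.26
 holes-pins in jig mm [[-15.4, -3.2, 7.5], [-20.6, -3.1, 7.4]] relyaw -0.05244478326035187
```

Run:
```python
from h import *
D={n:pickle.load(open(f'pics/{n}0.pkl','rb')) for n in('top','side')}
box={'top':(165,135,295,270),'side':(165,135,325,250)}
def J(v): return lambda P: P@Rn.from_euler('z',v[2]).as_matrix().T+[v[0],v[1],0]
jl=np.array([[sx*.15,sy*.14,.012] for sx in(-1,1) for sy in(-1,1)])
v=np.array([.560,.117,-.02]); Q={}
vis=[]
for n,(im,d,p) in D.items():
    a=up(im,box[n]).astype(int); m=((a[...,0]-a[...,2])<18).astype(np.uint8)  # not brown
    m=cv2.morphologyEx(m,cv2.MORPH_OPEN,np.ones((25,25)))
    c=((proj(J(v)(np.array([[.04,-.02,.012]])),p)[0]-box[n][:2])*S).astype(int); m=comp(m,c)
    q=order(tofull(quad(m),box[n]),proj(J(v)(jl),p)); Q[n]=q
    r=least_squares(lambda w:(proj(J(w)(jl),p)-q).ravel(),v,loss='soft_l1'); print(n,r.x.round(4),r.fun.round(2))
    # precise bolts by guess
    pb=proj(J(r.x)(bl-[0,0,.0]),p); 
    o=up(im,box[n])[...,::-1].copy(); T=lambda P:(((P-box[n][:2])+.5)*S-.5).astype(int)
    for x in T(pb): cv2.circle(o,tuple(map(int,x)),4,(0,0,255),-1)
    cv2.polylines(o,[T(proj(J(r.x)(jl[[0,1,3,2]]),p)).reshape(-1,1,2).astype(np.int32)],True,(0,255,255),2)
    cv2.drawContours(o,cv2.findContours(m,0,1)[0],-1,(255,0,255),2)
    vis.append(cv2.resize(o,(int(o.shape[1]*430/o.shape[0]),430)))
o=np.hstack(vis); print(o.shape); cv2.imwrite('pics/jig0.png',cv2.resize(o,(800,int(430*800/o.shape[1]))))
```

```text
top [ 0.5615  0.1144 -0.0039] [-0.67 -0.08  0.74 -0.17 -0.6   0.16  0.56  0.15]
side [ 0.56    0.1068 -0.0346] [ -1.85  -0.7    3.04   0.28   2.72  -0.3  -24.48   1.79]
(430, 1012, 3)
```

View pics/jig0.png

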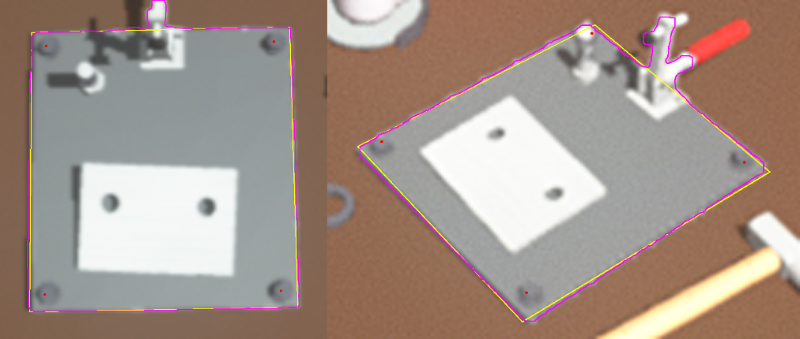

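The top-view jig fit overlays well; the side mask is spoiled by the clamp. Relative to the jig, the cleat is about 20 mm short, about 3 mm to the left and turned by -0.055 rad. First I'll push its near edge with both open fingertips, which should also square it up.

```bash
cat >> h.py <<'E'
JX=np.array([.5615,.1144]); JY=-.0039
Rj=Rn.from_euler('z',JY).as_matrix()
def W(x,y,z): return (Rj@np.array([x,y,0]))+np.array([JX[0],JX[1],z])   # jig xy -> world, z world
def Rt(a): # tool down, closing axis at jig y (a=0) plus a
    c=[]
    for k in(0,np.pi): c.append(Rj@Rn.from_euler('z',a+k).as_matrix()@np.diag([1,-1,-1.]))
    return c
def st(m=''): 
    s=sense(); print(m,round(s['time_s'],2),'p',np.round(s['position'],4),'F',np.round(s['wrist_force'],1),'gap',round(s['finger_gap'],4))
E
python3 - <<'E'
from h import *
st()
p=W(-.1345,.003,.12)
best=None
for R in Rt(0):
    q=inverse_kinematics(p,R); print(None if q is None else np.round(q,2))
    if q is not None and (best is None or abs(q[6])<abs(best[0])): best=(q[6],R)
R=best[1]; np.save('R.npy',R)
movep(p,R); command_gripper(.085); st('above')
p[2]=.055; move_l(p,feed=.15); st()
p[2]=.03; hit=move_l(p,feed=.015,until_force=4); st(hit)
E
```

```text
0.1 p [0.2043 0.6428 0.2256] F [0.8 0.3 0.2] gap 0.0854
[-0.94  0.27  0.68  2.2  -0.25  0.74 -1.67]
[-0.54  0.23  0.2   2.18 -0.07  0.73  1.28]
above 2.4 p [0.4271 0.1185 0.12  ] F [0.2 0.4 0. ] gap 0.0847
 2.98 p [0.4274 0.118  0.0552] F [ 0.5 -0.4 -0.6] gap 0.0847
False 4.8 p [0.4271 0.1179 0.0301] F [-0.6  0.4  0.1] gap 0.0851
```

Run:
```python
from h import *
p=np.array(sense()['position']); p[:2]=W(-.1345,.003,0)[:2]; p[2]=.018
hit=move_l(p,feed=.012,until_force=4); st(hit)
z=sense()['position'][2]+.0025; p[2]=z; move_l(p,feed=.03); st('up')
# forward: expected first contact at jig x ~ -.1345+... ; final line 8 mm short: edge at -.098 -> TCP -.109
hit=move_l(W(-.109,.003,z),feed=.02,until_force=25); st(hit)
move_l(W(-.112,.003,z),feed=.03)
im,d,pp=grab('top','top1'); grab('side','side1')
cv2.imwrite('pics/c1.png',cv2.resize(np.hstack([cv2.imread('pics/top1.png')[135:270,165:295],cv2.imread('pics/side1.png')[125:260,165:330]]),(800,366),interpolation=cv2.INTER_CUBIC))
```

```text
False 5.95 p [0.427  0.1179 0.018 ] F [-0.2 -0.4 -0.4] gap 0.0848
up 6.2 p [0.4272 0.118  0.0208] F [-0.9  0.6 -0.3] gap 0.0853
False 7.62 p [0.4524 0.1178 0.0205] F [-1.   0.2 -0. ] gap 0.0849
```

View pics/c1.png

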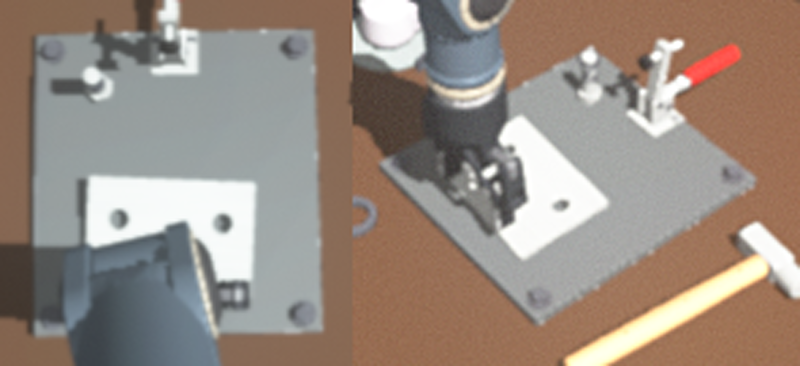

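The holes are still at (209,215) and (247,217), so the cleat has not moved. The open tips passed above its edge and sit higher than I assumed. I'll back off and touch down lower.

Run:
```python
from h import *
z=sense()['position'][2]
move_l(W(-.1345,.003,z),feed=.06)
hit=move_l(W(-.1345,.003,-.004),feed=.02,until_force=4); st(hit)
z=sense()['position'][2]+.0025; move_l(W(-.1345,.003,z),feed=.03); st('up'); np.save('z.npy',z)
hit=move_l(W(-.109,.003,z),feed=.02,until_force=25); st(hit)
```

```text
False 9.88 p [ 0.4271  0.118  -0.0039] F [-0.1 -0.9  0.1] gap 0.0854
up 10.12 p [ 0.4272  0.118  -0.0011] F [-0.   0.9 -0.2] gap 0.0852
False 11.55 p [ 0.4484  0.1168 -0.002 ] F [-7.2 -0.6  7.5] gap 0.0846
```

Run:
```python
from h import *
st(); s=sense(); print(np.round(s['tcp_rot'],3),np.round(s['joint_pos'],3))
grab('top','top2'); im,d,p=grab('side','side2')
a=cv2.resize(cv2.imread('pics/side2.png')[120:255,165:330],(500,409),interpolation=cv2.INTER_CUBIC)
b=cv2.resize(cv2.imread('pics/top2.png')[165:270,190:267],(300,409),interpolation=cv2.INTER_CUBIC)
cv2.imwrite('pics/c2.png',np.hstack([a,b]))
for q in [(0,0,0),(.0,.05,0),(0,-.05,0)]:
    P=np.array(s['position'])+np.array(s['tcp_rot'])@np.array(q); print(q,proj([P],p).round(1))
```

```text
11.55 p [ 0.4484  0.1168 -0.002 ] F [-7.2 -0.6  7.5] gap 0.0846
[[-1.     0.004 -0.009]
 [ 0.004  1.    -0.002]
 [ 0.009 -0.002 -1.   ]] [-0.462  0.489  0.144  2.207 -0.153  0.464  1.37 ]
(0, 0, 0) [[211.6 208.1]]
(0.0, 0.05, 0) [[201.4 198.3]]
(0, -0.05, 0) [[222.1 218.3]]
```

View pics/c2.png

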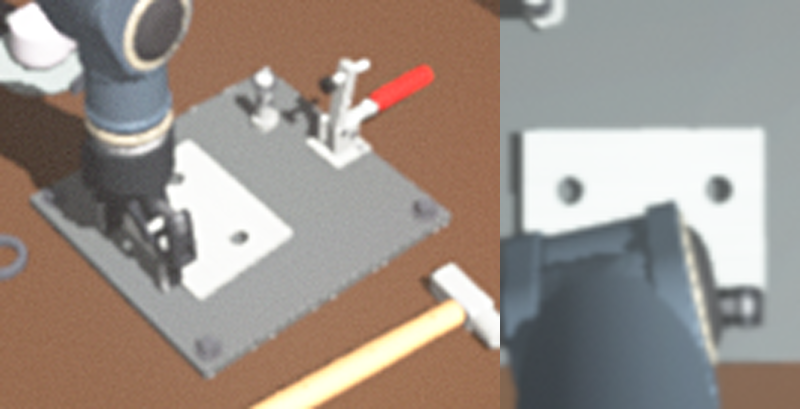

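The right fingertip now stands in front of the near edge, at about (175,285) in the side crop. The cleat is squared: its far edge is level and its holes are at (208,213.8) and (246,213.3). It sits about 7 mm left of the jig's midline. I'll lift away, go to the left side with the fingers shut, measure, and touch down there.

```bash
cat >> h.py <<'E'
def Cg(v): return lambda P: P@(Rn.from_euler('z',v[3])*Rn.from_euler('yx',v[4:6])).as_matrix().T+v[:3]
def measure(tag,pitch=-.1,g=(.519,.118,.0178,0)):
    im,d,p=grab('top',tag); g0=np.r_[g,pitch,0]
    q,h=cleat(im,p,Cg(g0),(165,135,295,270),165)
    for use in ('corners','holes'):
        def f(v):
            e=(proj(Cg(v)(cl),p)-q).ravel() if use=='corners' else (proj(Cg(v)(hl),p)-h).ravel()
            return np.r_[e,v[5]*1000,(v[4]-pitch)*1000,(Cg(v)(np.array([[-.055,0,0]]))[0,2]-.012)*5000]
        r=least_squares(f,g0); H=Cg(r.x)(hl-[0,0,.006]); P=np.array([W(-.02,.05,.012),W(-.02,-.05,.012)])
        print(use,'hole-pin mm L,R',((H-P)@Rj*1000)[:,:2].round(1).tolist(),'yaw',round(r.x[3]-JY,4),'res',np.abs(r.fun).max().round(2))
    C=cloud(d,p); o=[]
    for s in ((.04,0),(-.04,0),(.04,.06),(.04,-.06),(-.04,.06),(-.04,-.06)):
        x,y=proj(Cg(r.x)(np.array([[*s,.006]])),p)[0].round().astype(int); o.append(round(float(np.median(C[y-2:y+3,x-2:x+3,2]))*1000,1))
    print('depth z mm far,near,FL,FR,NL,NR',o)
E
python3 - <<'E'
from h import *
z=float(np.load('z.npy'))
move_l(W(-.118,.003,z),feed=.06); move_l(W(-.118,.003,.09),feed=.2)
move_l(W(-.045,.125,.09),feed=.25); command_gripper(0.0); st()
measure('top3')
hit=move_l(W(-.045,.125,.045),feed=.15); 
hit=move_l(W(-.045,.125,.0),feed=.02,until_force=4); st(hit)
E
```

```text
14.04 p [0.517  0.2396 0.09  ] F [-0.1 -0.2  1. ] gap 0.0
corners hole-pin mm L,R [[-38.4, 0.4], [-61.1, 3.0]] yaw -0.2286 res 22.2
holes hole-pin mm L,R [[-12.4, 4.6], [-13.3, 4.6]] yaw -0.0093 res 0.01
depth z mm far,near,FL,FR,NL,NR [30.1, 19.6, 30.2, 29.5, 20.5, 19.7]
True 16.22 p [0.517  0.2396 0.0073] F [-1.3  0.2  4.2] gap 0.0003
```

With the fingers shut, the tips touch the jig at TCP z = 7 mm. Open, they would touch at about -6 mm, so my first push was near the top of the edge. The cleat is about 4.6 mm left, so I'll nudge it right in measured steps.

```bash
cat >> h.py <<'E'
def holes(tag,pitch=-.1,g=(.519,.118,.0178,0)):
    im,d,p=grab('top',tag); g0=np.r_[g,pitch,0]; box=(165,135,295,270); G=up(im.min(2),box)
    h=[]
    for c in proj(Cg(g0)(hl),p):
        x,y=((c-box[:2])*S).astype(int); w=6*S; sub=(G[y-w:y+w,x-w:x+w]<165).astype(np.uint8)
        n,l,s,cc=cv2.connectedComponentsWithStats(sub); k=[i for i in range(1,n) if s[i,4]>400 and s[i,0]>0 and s[i,1]>0 and s[i,0]+s[i,2]<2*w and s[i,1]+s[i,3]<2*w]
        if not k: print('hole lost'); return None
        k=max(k,key=lambda i:s[i,4]); h.append(tofull(cc[k]+[x-w,y-w],box))
    h=np.array(h)
    f=lambda v:np.r_[(proj(Cg(v)(hl),p)-h).ravel(),v[5]*1000,(v[4]-pitch)*1000,(Cg(v)(np.array([[-.055,0,0]]))[0,2]-.012)*5000]
    v=least_squares(f,g0).x; H=Cg(v)(hl-[0,0,.006]); P=np.array([W(-.02,.05,.012),W(-.02,-.05,.012)])
    e=((H-P)@Rj*1000)[:,:2]; print('hole-pin mm L,R',e.round(1).tolist(),'yaw',round(v[3]-JY,4)); return e,v
E
python3 - <<'E'
from h import *
z=sense()['position'][2]+.0025
move_l(W(-.047,.125,z),feed=.03)
for i,y in enumerate((.101,.098,.096,.094,.092,.090)):
    hit=move_l(W(-.047,y,z),feed=.03,until_force=25); st(hit); r=holes(f't4_{i}')
    if hit or r is None or r[0][:,1].mean()<0.8: break
E
```

```text
False 17.43 p [0.5149 0.2159 0.0098] F [ 0.5 -0.1 -0.6] gap 0.0001
hole lost
```

```bash
cat >> h.py <<'E'
def rh(tag,zc=.0255):
    "right hole only: lateral, forward mm vs pin; plate top at zc+..."
    im,d,p=grab('top',tag); box=(165,135,295,270); G=up(im.min(2),box)
    c=proj([W(-.033,-.046,.029)],p)[0]; x,y=((c-box[:2])*S).astype(int); w=7*S
    n,l,s,cc=cv2.connectedComponentsWithStats((G[y-w:y+w,x-w:x+w]<165).astype(np.uint8))
    k=[i for i in range(1,n) if s[i,4]>400 and s[i,0]>0 and s[i,1]>0 and s[i,0]+s[i,2]<2*w and s[i,1]+s[i,3]<2*w]
    if not k: print('lost'); return None
    k=max(k,key=lambda i:s[i,4]); P=atz([tofull(cc[k]+[x-w,y-w],box)],p,zc)[0]
    e=((P-W(-.02,-.05,zc))@Rj*1000)[:2]; print('right hole-pin',e.round(1),s[k,4]); return e
E
python3 - <<'E'
from h import *
z=sense()['position'][2]
r=rh('t5')
for i,y in enumerate((.098,.096,.094,.092,.090)):
    hit=move_l(W(-.047,y,z),feed=.03,until_force=25); st(hit); r=rh(f't5_{i}')
    if hit or r is None or r[1]<0.8: break
E
```

```text
right hole-pin [-14.    4.4] 1964
False 17.78 p [0.5149 0.2129 0.0099] F [ 0.6  0.9 -0.3] gap -0.0004
right hole-pin [-14.    3.8] 1958
False 18.08 p [0.515  0.2113 0.0099] F [ 0.4  3.4 -0.4] gap -0.0
right hole-pin [-14.4   2.6] 1937
False 18.38 p [0.515  0.2088 0.0099] F [ 0.5  3.5 -0.1] gap 0.0
right hole-pin [-14.8   0.2] 2000
```

The cleat is now centred laterally (0.2 mm). Next is the final two-finger push from the near edge, with the tips lower.

Run:
```python
from h import *
move_l(W(-.047,.11,.0125),feed=.08); move_l(W(-.047,.115,.09),feed=.2)
move_l(W(-.1345,.0,.09),feed=.25); command_gripper(.085)
holes('top6',g=(.514,.115,.0178,0))
move_l(W(-.1345,.0,.02),feed=.15)
hit=move_l(W(-.1345,.0,-.012),feed=.02,until_force=4); st(hit)
z=sense()['position'][2]+(.0022 if hit else .006); move_l(W(-.1345,.0,z),feed=.03); np.save('z.npy',z)
for i,x in enumerate((-.112,-.109)):
    hit=move_l(W(x,.0,z),feed=.03,until_force=25); st(hit); holes(f'top7_{i}',g=(.518,.1145,.0178,0))
```

```text
hole-pin mm L,R [[-12.8, 0.1], [-14.2, 0.1]] yaw -0.0143
True 22.68 p [ 0.4269  0.1149 -0.0058] F [-0.4 -0.7  5.5] gap 0.0849
False 23.82 p [ 0.4474  0.1143 -0.004 ] F [-5.2 -0.2  3.2] gap 0.0852
hole-pin mm L,R [[-12.6, 0.4], [-12.9, 0.4]] yaw -0.0037
False 24.12 p [ 0.4508  0.1144 -0.004 ] F [-5.  -0.5  0.8] gap 0.0852
hole-pin mm L,R [[-9.9, 1.3], [-10.3, 1.4]] yaw -0.0039
```

Run:
```python
from h import *
z=float(np.load('z.npy'))
for i,x in enumerate((-.106,-.103,-.101,-.099,-.097,-.095)):
    hit=move_l(W(x,.0,z),feed=.03,until_force=25); st(hit); r=holes(f'top8_{i}',g=(.5235,.1147,.0178,0),pitch=-.1 if i<2 else -.05)
    F=np.linalg.norm(sense()['wrist_force'][:2])
    if hit or F>15: break
```

```text
False 24.43 p [ 0.4552  0.1146 -0.0038] F [-3.2 -0.7 -1.4] gap 0.0852
hole-pin mm L,R [[-6.5, 2.9], [-6.7, 2.9]] yaw -0.0018
False 24.73 p [ 0.46    0.1151 -0.0032] F [-0.2 -0.4  0.9] gap 0.0851
hole lost
False 25.02 p [ 0.4602  0.115  -0.0036] F [-1.7  1.   2.1] gap 0.0849
hole lost
False 25.32 p [ 0.4609  0.1148 -0.0037] F [-5.2  0.3  4.7] gap 0.0849
hole lost
False 25.62 p [ 0.4621  0.1146 -0.0039] F [-5.9  0.3  4.3] gap 0.0851
hole lost
False 25.93 p [ 0.4621  0.1145 -0.0042] F [-10.1   0.4   8.1] gap 0.0848
hole lost
```

It stalled at x = 0.462 with the force rising, and the holes now look filled, so it is either home or jammed. I'll back off and look.

Run:
```python
from h import *
z=float(np.load('z.npy'))
move_l(W(-.118,.0,z),feed=.06); move_l(W(-.125,.0,.09),feed=.2); move_l(W(-.135,.2,.18),feed=.3); st()
im,d,p=grab('top','top9'); grab('side','side9')
C=cloud(d,p); o=[]
for s in ((.005,0),(-.075,0),(.005,.065),(.005,-.065),(-.075,.065),(-.075,-.065)):
    x,y=proj([W(*s,.018)],p)[0].round().astype(int); o.append(round(float(np.median(C[y-2:y+3,x-2:x+3,2]))*1000,1))
print('z far,near,FL,FR,NL,NR',o)
g=np.array([*W(-.035,0,.012),JY,0,0])
try:
    q,h=cleat(im,p,Cg(g),(165,135,295,270),165)
    f=lambda v:np.r_[(proj(Cg(v)(cl),p)-q).ravel(),v[4:6]*1000,(v[2]-.012)*5000]
    v=least_squares(f,g); print('cleat in jig',((v.x[:3]-W(0,0,.012))@Rj*1000).round(1),'yaw',v.x[3]-JY,np.abs(v.fun).max())
except Exception as e: print(e)
a=cv2.resize(cv2.imread('pics/side9.png')[140:240,185:310],(450,360),interpolation=cv2.INTER_CUBIC)
b=cv2.resize(cv2.imread('pics/top9.png')[180:260,185:262],(346,360),interpolation=cv2.INTER_CUBIC)
cv2.imwrite('pics/c9.png',np.hstack([a,b]))
```

```text
28.01 p [0.427  0.3123 0.1783] F [ 0.3 -0.1  0. ] gap 0.0852
z far,near,FL,FR,NL,NR [17.7, 18.2, 18.5, 17.9, 17.8, 17.6]
cleat in jig [-33.3  -1.8   0. ] yaw 0.0009046099170760581 1.024376205806675
```

View pics/c9.png

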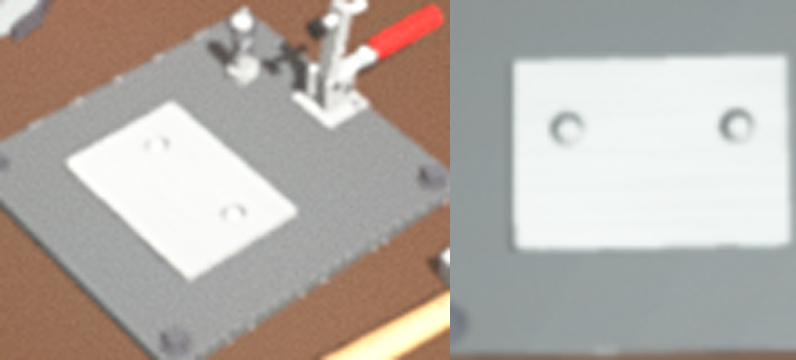

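Both pin noses show inside the holes, at about (567,128) and (737,126) in the top crop. The plate's top face reads 17.6–18.5 mm everywhere, so it lies flat and home (12 mm jig + 6 mm plate), and the arm is clear.

```bash
python3 -c "
from rig import *
print(finish_job())"
```

```text
the job is handed in; nothing more can be done
None
```

The cleat is home: both holes are over their pins, it lies flat on the jig, the arm is clear of everything, and I handed the job in shortly after 28 s; the judge returned no verdict.

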